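# Slide the paste jar onto the stirrer and key it on

### The job

Slide the wide paste jar along the low bench, without lifting or tipping it, until it stands upright and wholly on the stirrer's round steel platform. Then take the switch key from its stand, push it fully home in the stirrer's key switch and turn it clockwise to its stop; leave the key in the switch and let go. Leave the tin and the brass weight where they stand.

Things in the scene. Friction and masses are not known exactly. Their poses are not given: they have to be found in the camera images.
- platform (a point): Centre of the top face of the stirrer's round steel platform, 132 mm diameter, 39 mm above the table; z up, x and y along the low bench's axes. The grey housing round the disc is 36 mm high. Fixed
- jar_center (a point): Centre (half-way up) of the closed white paste jar with grey lid: a cylinder 92 mm in diameter, 111 mm high, 0.4 to 0.8 kg, too wide to grasp; z is its upright axis. It stands on the left or the right side board, its centre 55.5 mm above it. Pushed low (under 40 mm above its base) it slides without tipping
- slot (a point): Centre of the mouth of the key slot in the steel switch cylinder (50 mm diameter, 26 mm high), 150 mm from the platform's centre on the bench's -x side, 48.5 mm above the table; z up. The slot is 21.5 mm long (this frame's x), 8.5 mm wide (y), 26 mm deep, vertical, slightly chamfered; the frame turns with the cylinder
- switch (a joint): Turn of the switch cylinder in rad: grows clockwise seen from above, from 0 (off) to its stop at 1.1 (on); starts between 0 and 0.2. Friction (about 0.04 N m) holds it where it is left. The key has play in the slot: it turns up to about 0.25 rad more than the cylinder
- key_center (a point): Centre (half-way up) of the switch key, 63 mm high, 50 g, upright in its stand, z up. Lower 23 mm: steel blade 18 (x) by 5 mm (y), narrowed at the tip; above: black grip plate 34 (x) by 10 (y) by 40 mm high, its underside a shoulder. In the stand, and fully home in the switch, the shoulder rests on the top face, centre 8.5 mm above it. Either way round fits
- stand: Fixed wooden block 56 by 50 mm and 30 mm high that holds the key in a vertical slot 26 mm deep; origin at the centre of its underside
- tin: Bystander: small tin 70 mm in diameter, 55 mm high, on the side board opposite the jar; origin at the centre of its underside
- weight: Bystander: brass paperweight with a knob, 52 mm in diameter, 56 mm high, on the table in front of the bench, on the other side of the switch from the key stand; origin at the centre of its underside
- station: The low fixed bench; origin on the table below the platform's centre. It reaches 90 mm either way in x, 305 mm either way in y. Beyond 85 mm in y on both sides lie its plywood side boards, tops 40 mm above the table (1 mm above the platform). On its -x side stands the grey control box, 22 mm high, with the key switch
Mind the look-alikes: they are no part of the job. What is meant by the part that bears key_center is not green or orange, and is the larger of those in its own colour.

How it is judged:
By the outcome, as a careful person would: the job done as asked, in the order asked, and still so for the second after the job is handed in, with the robot touching nothing.
It also fails if it takes over 64 s, if anything falls off the work surface, if the arm or the gripper's body presses on something with over 40 N, if the wrist force passes 120 N, or if a joint passes its speed limit or range.

### The arm

A 6-joint arm with a two-finger parallel gripper is mounted at the origin on the work surface. World frame = base frame: x ahead of the robot, y to its left, z up, the work surface at z = 0. Lengths are in m, angles in rad, forces in N, time in s.
With the tool pointing down it reaches from about 0.35 to 0.975 m from the base axis. Payload 4.9 kg.
Tool frame: the origin (TCP) lies midway between the tips of the shut fingers; the grasp point (between the pads) lies 19 mm behind it; x points along the fingers, z is the direction in which the jaws open and shut, and the axes are right-handed (so a half turn about x gives the same grasp; the last joint's range is limited). The gripper opens to 85 mm and grips with 20 to 120 N. Pads are 22 mm wide; open, the fingers measure 114 mm over their backs; the gripper's body (76 mm by 85 mm) begins 54 mm behind the grasp point. The pads swing forward as they close: fully open they stand 13 mm farther back than shut.
Start: joints at [-1.259, 0.053, 1.613, -0, 1.476, -0.119], TCP at [0.261, -0.568, 0.231] pointing down, gripper open.
Joint ranges: [-3.01, 3.01], [-1.01, 2.22], [0.06, 2.58], [-1.02, 4.17], [0.09, 2.62], [-3.14, 3.14]. Speed limits (rad/s): [2.57, 2.57, 3.14, 3.14, 3.14, 3.14].

### API

Orientations are given as a unit quaternion [w, x, y, z].
In Python, from plant import state, cams, workorder, nets gives the robot as it stands.
- The arm moves only by the tool play_rows, never from a script. Its argument "motion" is a list of rows, each a list of 3 entries, a list of its own where there are three numbers: the closure, from -1 (fully open) to 1 (shut), then the shift along the world's x, y, z in m, then the turn about the world's z in rad. A call has 1 to 5 rows; each row is the pose to reach, as a shift and turn from the pose commanded when the call began; what a row does not reach only later rows make up. A row lasts 1/10 s, in which the tool goes at most 50 mm and 8.59 degrees, less where a joint would pass 70% of its speed; a pose out of reach is approached as far as the arm can. A call with a gripper value outside its range is refused whole. The fingers move at their own pace and stop on an object; the grip force is fixed at half the most. Time passes only in rows, so rows that repeat a pose let the fingers close. It gives the time, the measured TCP pose, the force and the opening at its end, in the units of the state.
- state(): the state, without advancing time (a new reading comes with each control period).
- cams.grab_frame(name): name is "scene" or "top" or "wrist"; returns (picture, depth): 480x640x3 uint8, red, green, blue; 480x640 float32, m along the optical axis (not along the pixel's ray), 0 where there is no reading.
- cams.camera_info(name): a dict with "K" (3x3 intrinsics, pixels), "rvec" (rotation vector, rad) and "tvec" (3), from world to camera coordinates, as OpenCV has them. Camera axes: x right, y down, z forward; pixel columns grow to the right and rows downward; lengths in m; the calibration is good to about 2 mm. A picture is of the moment at which its call begins: read the wrist's pose just before it. camera_info takes no time and is no camera call; for the wrist camera it gives the pose at the moment of the call.
- workorder.job_done(): hands the job in, once; it reports no verdict.
Trained networks look in the newest picture that a camera, given by its name, has taken for a name from the list of things; names that differ only in an ending like _2 or _b are one class to them, and where a whole thing is asked for, a point or a joint stands for the part that bears it (a point fixed in the world has none). Each returns a list of dicts, best first, with "score" (0 to 1); they miss things now and then, are a little off and sometimes report something else, mostly with a low value. They report only what shows in the picture. A call takes as long as a camera call. They do not tell look-alikes from the thing itself.
- nets.recognise(camera, target): "at" ([x, y, z] in m, in world coordinates, good to about 4 mm: the middle of the surface that is visible of it).
- nets.landmark_of(camera, target): "at" ([x, y, z] in m, in world coordinates, good to about 4 mm: a listed point, or the origin of a listed thing).
The state is a dict: "time": time; "joint_pos": joint angles; "joint_vel": joint speeds; "joint_efforts": joint torques, N m; "tool_pos": TCP position; "tool_rot": TCP orientation; "contact_force": force on the tool from outside, world axes, zero at the start; "ft_torque": the same for the moment, N m; "gripper_width": opening from 0.0 (shut) to 1.0 (fully open).
Only numpy, scipy, OpenCV 4.12 (cv2) and the standard library are available. Lean on these libraries where they do the work, as an engineer would, in place of code of your own. Each camera call takes 0.05 s, during which the arm holds its last target.

## Working session

There is one attempt and no reset: what is moved stays moved. The work goes in short steps, Python scripts to look and compute and a tool call to move; the robot and the scene stay as the last step left them, time stands still between calls to the robot, and variables do not carry over. Pictures are saved under pics/ and viewed, and the job is handed in when it is done.

Besides the shell and the picture viewer there is one more tool, called after "Request:" as name(argument=value, ...), one argument or row to a line, values as JSON. play_rows: Moves the arm, as the interface text tells. Its arguments: {"type":"object","properties":{"motion":{"type":"array","items":{"type":"array"}}},"required":["motion"]}

```bash
mkdir -p pics; ls; cat > h.py <<'E'
import numpy as np, cv2
from plant import state, cams, workorder, nets
def grab(n,f):
    p,d=cams.grab_frame(n); cv2.imwrite('pics/'+f,p[:,:,::-1]); np.save('pics/'+f+'.npy',d); return p,d
def pts(n,d,info=None):
    i=info or cams.camera_info(n); K=np.array(i['K']); R=cv2.Rodrigues(np.array(i['rvec'],float))[0]; t=np.array(i['tvec'],float).ravel()
    v,u=np.mgrid[:480,:640]; c=np.stack([(u-K[0,2])/K[0,0]*d,(v-K[1,2])/K[1,1]*d,d],-1)
    return (c-t)@R
E
python3 - <<'E'
from h import *
s=state(); print(s)
for n in('scene','top'):
    p,d=grab(n,n+'0.png')
    for t in ['platform','jar_center','slot','key_center','stand','tin','weight','station']:
        print(n,t,[(np.round(r['at'],4).tolist(),round(r['score'],2)) for r in nets.landmark_of(n,t)])
print(state()['time'])
E
```

```text
pics
{'time': 0.0, 'joint_pos': array([-1.25898713e+00,  5.33694301e-02,  1.61429964e+00,  2.28575511e-05,
        1.47600111e+00, -1.18985720e-01]), 'joint_vel': array([-0.00018356, -0.00040426, -0.00133289,  0.00028041,  0.00099699,
        0.00078026]), 'joint_efforts': array([-1.66630281e-03, -3.93687308e+01, -3.70181894e+01, -5.90440413e-05,
        7.14452079e-03, -5.33816618e-06]), 'tool_pos': array([ 0.26081693, -0.5672905 ,  0.23005186]), 'tool_rot': array([ 0.59475103,  0.38205153,  0.59587473, -0.38110516]), 'contact_force': array([0.30438569, 0.70377474, 0.62488031]), 'ft_torque': array([ 0.06094551, -0.02480121,  0.02440284]), 'gripper_width': 1.0038397168168418}
scene platform [([0.618, -0.0437, 0.0395], 0.83)]
scene jar_center []
scene slot [([0.4674, -0.0581, 0.0507], 0.79)]
scene key_center [([0.3604, 0.1005, 0.0215], 0.79), ([0.3525, 0.1623, 0.0303], 0.74), ([0.4516, 0.1844, 0.0219], 0.57), ([0.4409, 0.1142, 0.0406], 0.51)]
scene stand [([0.4437, 0.1125, -0.0008], 0.57), ([0.4354, 0.1145, 0.041], 0.31)]
scene tin [([0.6339, -0.2524, 0.0428], 0.98)]
scene weight [([0.4593, -0.2167, -0.0064], 0.76)]
scene station [([0.6208, -0.0465, -0.0034], 0.92)]
top platform [([0.6146, -0.0461, 0.0427], 0.91), ([0.4449, 0.1148, 0.0371], 0.74)]
top jar_center []
top slot [([0.4631, -0.0549, 0.0505], 0.89)]
top key_center [([0.4425, 0.1163, 0.0358], 0.63), ([0.3617, 0.0985, 0.0197], 0.49), ([0.4538, 0.1847, 0.0218], 0.44), ([0.3513, 0.1626, 0.0344], 0.43)]
top stand [([0.442, 0.1136, 0.0021], 0.58)]
top tin [([0.6255, -0.2492, 0.039], 0.82), ([0.4661, -0.0561, 0.046], 0.32)]
top weight [([0.4568, -0.2158, -0.0007], 0.64)]
top station [([0.6193, -0.046, -0.0015], 0.67)]
0.9
```

View pics/scene0.png

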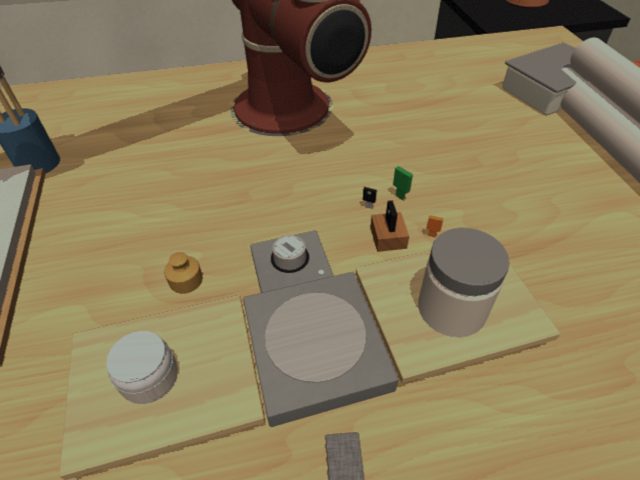

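View pics/top0.png

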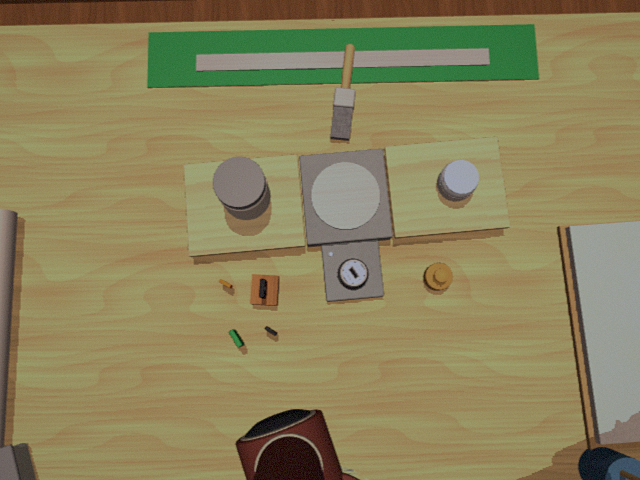

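The scene view shows the jar on the left (+y) board, the tin on the right board, and the black key in its stand at about (391,215). The switch is at (289,250) with its slot oblique. A smaller black key and the green and orange ones lie loose on the table. Next I'll fit the geometry from depth.

```bash
python3 - <<'E'
from h import *
P={}
for n in('scene','top'):
    d=np.load(f'pics/{n}0.png.npy'); X=pts(n,d); X[d==0]=9; P[n]=X
    im=cv2.imread(f'pics/{n}0.png')
    x,y,z=X[...,0],X[...,1],X[...,2]
    # jar top
    def circ(m,name):
        q=X[m]; 
        if len(q)<10: print(n,name,len(q)); return
        (c,r)=cv2.minEnclosingCircle(q[:,:2].astype(np.float32)); print(n,name,len(q),np.round(c,4),round(r,4),'z',np.median(q[:,2]).round(4), 'bbox',q.min(0).round(4),q.max(0).round(4))
    circ((x>.5)&(x<.8)&(y>0)&(y<.35)&(z>.143)&(z<.17),'jartop')
    circ((x>.5)&(x<.8)&(y<-.15)&(y>-.35)&(z>.085)&(z<.11),'tin')
    circ((abs(x-.465)<.04)&(abs(y+.056)<.04)&(z>.042)&(z<.06),'switch')
    m=(abs(x-.443)<.045)&(abs(y-.114)<.045)&(z>.055)&(z<.09); circ(m,'key')
    if m.sum()>10: r=cv2.minAreaRect(X[m][:,:2].astype(np.float32)*1000); print(r)
    m=(abs(x-.443)<.045)&(abs(y-.114)<.045)&(z>.025)&(z<.036); r=cv2.minAreaRect(X[m][:,:2].astype(np.float32)*1000); print('stand',r)
    # slot : dark pixels
    g=im.max(2)
    m=(np.hypot(x-.465,y+.056)<.018)&(g<70); q=X[m][:,:2]; print('slot dark',m.sum(), q.mean(0) if m.any() else '')
    if m.any():
        w,v=np.linalg.eigh(np.cov(q.T)); print(w**.5,np.degrees(np.arctan2(v[1,1],v[0,1])))
    # bench: side boards z ~.04
    m=(z>.03)&(z<.048)&(x>.5)&(x<.75)&(y<.3)&(y>-.4); r=cv2.minAreaRect(X[m][:,:2].astype(np.float32)*1000); print('bench',r)
im=cv2.imread('pics/top0.png'); a=cv2.resize(im[225:325,220:400],None,fx=4,fy=4,interpolation=cv2.INTER_CUBIC); cv2.imwrite('pics/z.png',a)
E
```

```text
scene jartop 3734 [0.6201 0.1434] 0.0457 z 0.1502 bbox [0.575  0.0983 0.143 ] [0.665  0.1878 0.1524]
scene tin 2578 [ 0.6346 -0.2531] 0.0334 z 0.0942 bbox [ 0.6025 -0.2853  0.085 ] [ 0.6674 -0.2198  0.097 ]
scene switch 663 [ 0.4689 -0.0554] 0.0258 z 0.0471 bbox [ 0.4432 -0.0795  0.042 ] [ 0.4944 -0.03    0.0504]
scene key 172 [0.4434 0.1108] 0.0174 z 0.0681 bbox [0.4262 0.1069 0.0553] [0.4606 0.1189 0.071 ]
((443.58026123046875, 113.09174346923828), (10.34560775756836, 34.642486572265625), 85.08899688720703)
stand ((443.0392150878906, 113.26176452636719), (50.2139778137207, 58.0546760559082), 85.22071075439453)
slot dark 0 
bench ((618.1417236328125, -44.885223388671875), (181.94325256347656, 610.1786499023438), 3.812178611755371)
top jartop 2106 [0.6174 0.1416] 0.0453 z 0.1504 bbox [0.5727 0.0971 0.1431] [0.6615 0.1862 0.1556]
top tin 1018 [ 0.6311 -0.2539] 0.0343 z 0.0943 bbox [ 0.5981 -0.2868  0.0851] [ 0.6641 -0.2212  0.1004]
top switch 500 [ 0.4669 -0.0567] 0.0252 z 0.0477 bbox [ 0.4418 -0.0817  0.0424] [ 0.4903 -0.0329  0.0529]
top key 115 [0.4402 0.1105] 0.0169 z 0.0688 bbox [0.4239 0.1058 0.0551] [0.4567 0.1171 0.0736]
((440.3175048828125, 111.2682113647461), (10.15745735168457, 33.0327033996582), 85.06539916992188)
stand ((440.90869140625, 111.43266296386719), (50.000064849853516, 56.29435348510742), 85.09082794189453)
slot dark 30 [ 0.46913178 -0.0573011 ]
[0.00167598 0.00551579] -148.21724507985525
bench ((616.2733154296875, -46.788330078125), (181.77549743652344, 611.6182861328125), 3.941556453704834)
```

View pics/z.png

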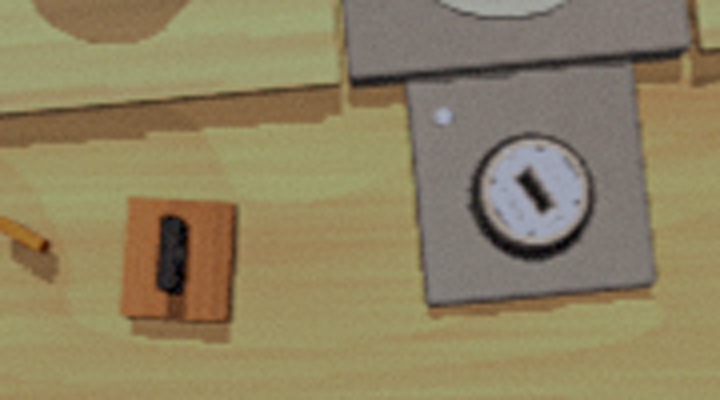

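```bash
cat >> h.py <<'E'
from scipy.spatial.transform import Rotation as Rn
def st(m=''):
    s=state(); q=s['tool_rot']; R=Rn.from_quat(np.r_[q[1:],q[0]]).as_matrix()
    print(m,'t',round(s['time'],2),'p',np.round(s['tool_pos'],4),'jawdeg',round(np.degrees(np.arctan2(R[1,2],R[0,2])),2),'xax',R[:,0].round(3),'F',np.round(s['contact_force'],1),'w',round(s['gripper_width'],3),'q',np.round(s['joint_pos'],2)); return s,R
E
python3 -c "
from h import *
st()"
```

```text
t 0.9 p [ 0.261  -0.5679  0.2313] jawdeg -65.32 xax [-0. -0. -1.] F [-0.6  0.8 -0.4] w 1.001 q [-1.26  0.05  1.61 -0.    1.48 -0.12]
```

Request:
play_rows(
  motion=[
    [-1, [0.019, 0.045, 0], -0.1],
    [-1, [0.038, 0.09, 0], -0.2],
    [-1, [0.057, 0.135, 0], -0.3],
    [-1, [0.076, 0.18, 0], -0.4],
    [-1, [0.095, 0.225, 0], -0.431],
  ],
)

```text
time: 1.4
tool_pos: [0.3564, -0.3411, 0.2314]
tool_rot: [0.499, 0.501, 0.499, -0.501]
contact_force: [1.4, 1.0, 0.2]
gripper_width: 0.997
```

Request:
play_rows(
  motion=[
    [-1, [0.019, 0.045, 0], 0],
    [-1, [0.038, 0.09, 0], 0],
    [-1, [0.057, 0.135, 0], 0],
    [-1, [0.076, 0.18, 0], 0],
    [-1, [0.095, 0.225, 0], 0],
  ],
)

```text
time: 1.9
tool_pos: [0.4515, -0.116, 0.2317]
tool_rot: [0.5, 0.5, 0.499, -0.5]
contact_force: [0.7, -0.3, -0.2]
gripper_width: 1.002
```

Request:
play_rows(
  motion=[
    [-1, [0.019, 0.045, 0], 0],
    [-1, [0.038, 0.09, 0], 0],
    [-1, [0.057, 0.135, 0], 0],
    [-1, [0.076, 0.18, 0], 0],
    [-1, [0.095, 0.225, 0], 0],
  ],
)

```text
time: 2.4
tool_pos: [0.5465, 0.1093, 0.2316]
tool_rot: [0.5, 0.5, 0.5, -0.5]
contact_force: [-0.3, -0.3, 0.8]
gripper_width: 1.001
```

Request:
play_rows(
  motion=[
    [-1, [0.019, 0.045, 0], 0],
    [-1, [0.038, 0.09, 0], 0],
    [-1, [0.057, 0.135, 0], 0],
    [-1, [0.073, 0.168, 0], 0],
    [-1, [0.073, 0.168, 0], 0],
  ],
)

```text
time: 2.9
tool_pos: [0.6196, 0.279, 0.2304]
tool_rot: [0.501, 0.499, 0.501, -0.499]
contact_force: [0.3, 0.0, -0.2]
gripper_width: 0.996
```

```bash
python3 - <<'E'
from h import *
st()
p,d=grab('scene','s1.png')
E
```

```text
t 2.9 p [0.6196 0.279  0.2304] jawdeg -89.77 xax [-0.001  0.001 -1.   ] F [ 0.3  0.  -0.2] w 0.996 q [0.31 0.18 1.48 0.   1.49 1.88]
```

View pics/s1.png

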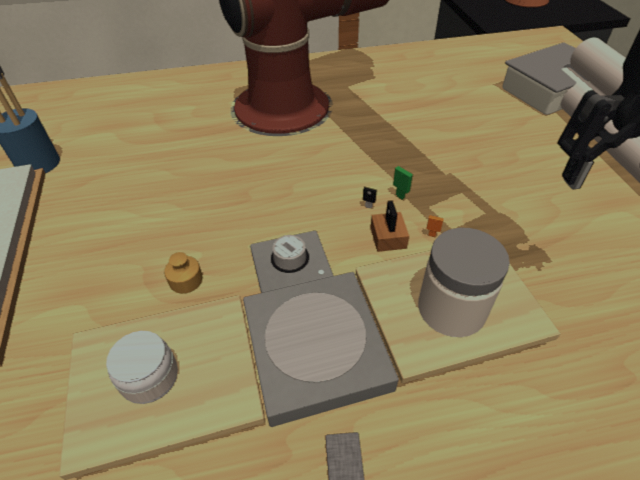

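The gripper is now at upper right. Its near finger (575,180) has a knuckle bulging outward at (570,145), so I'll take its profile from depth.

```bash
python3 - <<'E'
from h import *
d=np.load('pics/s1.png.npy'); X=pts('scene',d); X[d==0]=9
x,y,z=[X[...,i] for i in range(3)]
m=(abs(x-.62)<.09)&(abs(y-.279)<.15)&(z>.2)
q=X[m]-[.6196,.279,.2304]
for a in np.arange(-.02,.2,.008):
    k=q[(q[:,2]>=a)&(q[:,2]<a+.008)]
    if len(k): print(round(a,3),len(k),'y',k[:,1].min().round(3),k[:,1].max().round(3),'x',k[:,0].min().round(3),k[:,0].max().round(3))
E
```

```text
0.004 1 y -0.048 -0.048 x 0.007 0.007
0.012 65 y -0.055 -0.042 x -0.006 0.014
0.02 151 y -0.058 -0.042 x -0.005 0.014
0.028 159 y -0.057 -0.042 x -0.006 0.014
0.036 173 y -0.058 -0.043 x -0.006 0.013
0.044 108 y -0.057 -0.042 x -0.004 0.014
0.052 122 y -0.073 -0.041 x -0.01 0.016
0.06 402 y -0.075 -0.034 x -0.011 0.017
0.068 474 y -0.074 -0.004 x -0.011 0.02
0.076 534 y -0.074 -0.009 x -0.011 0.02
0.084 514 y -0.072 -0.018 x -0.011 0.02
0.092 493 y -0.072 -0.021 x -0.011 0.02
0.1 495 y -0.071 -0.021 x -0.011 0.015
0.108 685 y -0.07 -0.026 x -0.01 0.016
0.116 333 y -0.068 -0.03 x -0.01 0.015
0.124 202 y -0.039 -0.028 x -0.023 0.013
0.132 203 y -0.039 -0.028 x -0.023 0.009
0.14 148 y -0.039 -0.026 x -0.025 0.004
0.148 107 y -0.038 -0.027 x -0.024 -0.002
0.156 34 y -0.037 -0.028 x -0.023 -0.008
```

The knuckles bulge to 75 mm, only 52 mm above the TCP, so the finger backs can't push low. With the fingers shut I have 73 mm below the body. I'll push with the shut fingers' flat side, TCP at z≈0.080, so the body just clears the lid.

Request:
play_rows(
  motion=[
    [1, [0, 0, 0], 0.145],
    [1, [0, 0, 0], 0.29],
    [1, [0, 0, 0], 0.435],
    [1, [0, 0, 0], 0.58],
    [1, [0, 0, 0], 0.725],
  ],
)

```text
time: 3.45
tool_pos: [0.6187, 0.2736, 0.2316]
tool_rot: [0.646, 0.289, 0.645, -0.289]
contact_force: [0.8, -0.4, 0.2]
gripper_width: 0.145
```

Request:
play_rows(
  motion=[
    [1, [0, 0, -0.02], 0.145],
    [1, [0, 0, -0.04], 0.29],
    [1, [0, 0, -0.06], 0.435],
    [1, [0, 0, -0.08], 0.58],
    [1, [0, 0, -0.1], 0.725],
  ],
)

```text
time: 3.95
tool_pos: [0.6188, 0.2736, 0.1309]
tool_rot: [0.706, 0.041, 0.706, -0.041]
contact_force: [0.8, -0.5, 0.2]
gripper_width: 0.002
```

Request:
play_rows(
  motion=[
    [1, [0, -0.01, -0.02], 0.121],
    [1, [0, -0.02, -0.035], 0.121],
    [1, [0, -0.025, -0.05], 0.121],
    [1, [0, -0.025, -0.05], 0.121],
  ],
)

```text
time: 4.35
tool_pos: [0.6174, 0.2483, 0.0786]
tool_rot: [0.706, 0.001, 0.709, -0.002]
contact_force: [-0.6, 0.1, -0.7]
gripper_width: -0.0
```

```bash
python3 - <<'E'
from h import *
s,R=st()
p,d=grab('scene','s2.png'); X=pts('scene',d); X[d==0]=9
q=X-s['tool_pos']; m=(abs(q[...,0])<.07)&(abs(q[...,1])<.07)&(q[...,2]>-.005)&(X[...,2]>.07)
q=q[m]
q=q[q[:,1]>-.045]
for a in np.arange(-.004,.14,.004):
    k=q[(q[:,2]>=a)&(q[:,2]<a+.004)]
    if len(k): print(round(a,3),len(k),'y',k[:,1].min().round(3),k[:,1].max().round(3),'x',k[:,0].min().round(3),k[:,0].max().round(3))
E
```

```text
t 4.35 p [0.6174 0.2483 0.0786] jawdeg -0.2 xax [-0.004 -0.001 -1.   ] F [-0.6  0.1 -0.7] w -0.0 q [ 0.27  0.28  1.62 -0.    1.24  0.27]
0.0 10 y -0.01 -0.004 x -0.002 0.009
0.004 33 y -0.012 0.007 x -0.011 0.013
0.008 50 y -0.012 0.006 x -0.011 0.016
0.012 53 y -0.011 0.006 x -0.012 0.016
0.016 47 y -0.011 0.007 x -0.012 0.017
0.02 52 y -0.011 0.006 x -0.012 0.016
0.024 49 y -0.011 0.002 x -0.012 0.016
0.028 50 y -0.012 -0.0 x -0.012 0.016
0.032 29 y -0.011 -0.004 x -0.005 0.016
0.036 33 y -0.012 -0.005 x -0.006 0.017
0.04 39 y -0.013 -0.004 x -0.021 0.017
0.044 76 y -0.014 -0.003 x -0.029 0.031
0.048 138 y -0.014 0.013 x -0.033 0.036
0.052 178 y -0.013 0.012 x -0.034 0.039
0.056 109 y -0.013 0.012 x -0.039 0.042
0.06 104 y -0.016 0.017 x -0.041 0.045
0.064 140 y -0.017 0.016 x -0.044 0.049
0.068 165 y -0.017 0.002 x -0.047 0.052
0.072 137 y -0.018 0.004 x -0.052 0.054
0.076 167 y -0.018 -0.001 x -0.053 0.057
0.08 157 y -0.018 0.011 x -0.056 0.062
0.084 261 y -0.018 0.012 x -0.058 0.064
0.088 294 y -0.018 0.012 x -0.058 0.064
0.092 320 y -0.02 0.012 x -0.057 0.063
0.096 198 y -0.021 0.005 x -0.049 0.056
0.1 205 y -0.02 0.006 x -0.017 0.049
0.104 202 y -0.02 0.008 x -0.015 0.044
0.108 122 y -0.02 0.008 x -0.011 0.044
0.112 92 y -0.012 0.011 x 0.018 0.044
0.116 81 y -0.012 0.008 x 0.024 0.041
0.12 61 y -0.011 0.009 x 0.028 0.041
0.124 46 y -0.033 0.01 x 0.015 0.041
0.128 152 y -0.037 0.013 x -0.011 0.04
0.132 210 y -0.038 0.02 x -0.022 0.041
0.136 219 y -0.037 0.022 x -0.02 0.04
```

View pics/s2.png

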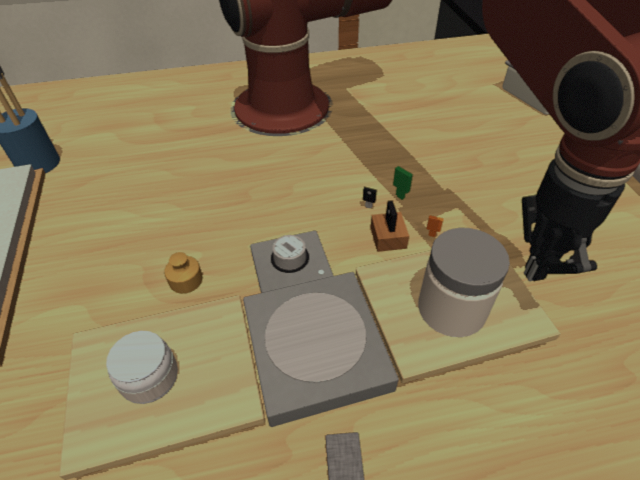

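```bash
python3 - <<'E'
from h import *
d=np.load('pics/s2.png.npy'); X=pts('scene',d); X[d==0]=9
q=X-np.array([.6174,.2483,.0786]); m=(abs(q[...,0])<.07)&(abs(q[...,1])<.045)&(q[...,2]>-.005)
q=q[m]
xs=np.arange(-.06,.07,.01)
print('      ',(xs+.005).round(3))
for a in np.arange(0,.14,.008):
    r=[]
    for x in xs:
        k=q[(q[:,2]>=a)&(q[:,2]<a+.008)&(q[:,0]>=x)&(q[:,0]<x+.01)]
        r.append('%5.0f'%(1000*np.percentile(k[:,1],3)) if len(k)>2 else '    .')
    print('%.3f'%a,' '.join(r))
im=cv2.imread('pics/s2.png'); cv2.imwrite('pics/z2.png',cv2.resize(im[160:300,480:640],None,fx=4,fy=4,interpolation=cv2.INTER_CUBIC))
E
```

```text
[-0.055 -0.045 -0.035 -0.025 -0.015 -0.005  0.005  0.015  0.025  0.035
  0.045  0.055  0.065]
0.000     .     .     .     .     .   -11   -11    -6     .     .     .     .     .
0.008     .     .     .     .    -7   -11   -11    -7     .     .     .     .     .
0.016     .     .     .     .    -6   -11   -11    -7     .     .     .     .     .
0.024     .     .     .     .    -8   -11   -11    -7     .     .     .     .     .
0.032     .     .     .     .     .   -11   -12   -11     .     .     .     .     .
0.040     .     .     .   -12   -13   -14   -13   -13   -12   -12     .     .     .
0.048     .     .   -11   -13   -12   -12   -12   -12   -13   -12     .     .     .
0.056     .   -11   -12   -12   -15   -15   -12   -14   -12   -12   -12     .     .
0.064     .   -12   -12   -12   -17   -17   -17   -17     .   -13   -13   -12     .
0.072   -12   -13   -12     .   -17   -17   -17   -18   -13     .   -13   -12     .
0.080   -13   -12   -11     .   -17   -17   -17   -17   -15   -10   -13   -13   -12
0.088   -13   -12    -5   -11   -19   -19   -18   -19   -17   -11    -5   -12   -12
0.096     .    -4   -10   -11   -20   -20   -18   -20   -19   -12    -8    -4     .
0.104     .     .     .     .   -20   -19   -11   -19   -15   -11   -10     .     .
0.112     .     .     .     .     .     .     .   -11   -12   -12    -9     .     .
0.120     .     .     .     .     .     .     .     .   -29   -11    -6     .     .
0.128     .     .     .     .   -35   -37   -38   -36   -33   -23    -6     .     .
0.136     .     .     .     .   -35   -37   -37   -37   -33   -23    -4     .     .
```

View pics/z2.png

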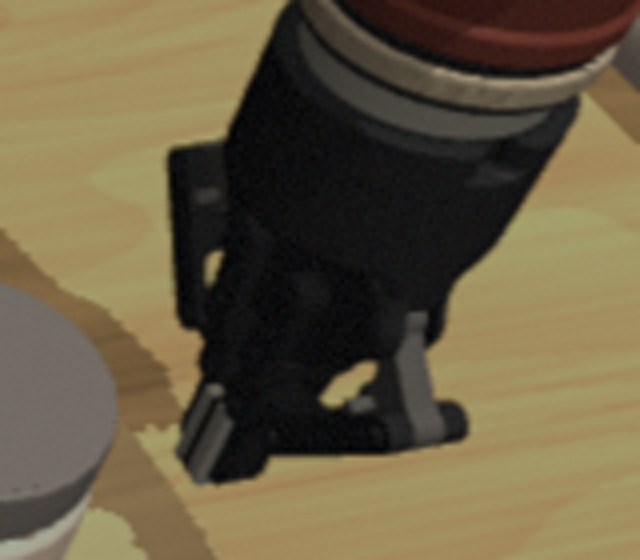

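The shut fingers have no clear 73 mm either: parts around the centre stick out 17 mm or more. With the gripper open and the TCP very low (~0.03), the outermost part of the finger (knuckle underside, most proud about 60 mm above the TCP) meets the jar at about 50 mm or less above its base, and the body stays clear. I'll use that, starting with a small test push.

Request:
play_rows(
  motion=[
    [1, [0, 0.03, 0], 0],
    [-1, [0, 0.05, 0], -0.145],
    [-1, [0, 0.05, 0], -0.29],
    [-1, [0, 0.05, 0], -0.435],
    [-1, [0, 0.05, 0], -0.58],
  ],
)

```text
time: 4.9
tool_pos: [0.6199, 0.3011, 0.0831]
tool_rot: [0.678, 0.205, 0.676, -0.204]
contact_force: [0.8, -0.3, 0.7]
gripper_width: 0.676
```

Request:
play_rows(
  motion=[
    [-1, [0, 0, 0], -0.145],
    [-1, [0, 0, 0], -0.29],
    [-1, [0, 0, 0], -0.435],
    [-1, [0, 0, 0], -0.58],
    [-1, [0, 0, 0], -0.725],
  ],
)

```text
time: 5.4
tool_pos: [0.62, 0.3008, 0.0832]
tool_rot: [0.561, 0.432, 0.56, -0.43]
contact_force: [-0.1, 0.5, 0.1]
gripper_width: 1.005
```

Request:
play_rows(
  motion=[
    [-1, [0, 0, 0], -0.145],
    [-1, [0, 0, 0], -0.266],
    [-1, [0, 0, -0.02], -0.266],
    [-1, [0, 0, -0.04], -0.266],
    [-1, [0, 0, -0.045], -0.266],
  ],
)

```text
time: 5.9
tool_pos: [0.6181, 0.3001, 0.0351]
tool_rot: [-0.499, -0.5, -0.5, 0.501]
contact_force: [-0.9, -0.2, -0.3]
gripper_width: 0.998
```

```bash
python3 - <<'E'
from h import *
s,R=st()
p,d=grab('scene','s3.png'); X=pts('scene',d); X[d==0]=9
for _ in range(1): pass
q=X-s['tool_pos']; m=(abs(q[...,0])<.05)&(q[...,1]<.0)&(q[...,1]>-.085)&(X[...,2]>.046)
q=q[m]
for a in np.arange(0,.14,.006):
    k=q[(q[:,2]>=a)&(q[:,2]<a+.006)]
    if len(k)>3: print(round(a,3),len(k),'y',np.percentile(k[:,1],[2,50]).round(3),'x',np.percentile(k[:,0],[2,98]).round(3))
cv2.imwrite('pics/z3.png',cv2.resize(cv2.imread('pics/s3.png')[160:360,400:640],None,fx=3,fy=3,interpolation=cv2.INTER_CUBIC))
E
```

```text
t 5.9 p [0.6181 0.3001 0.0351] jawdeg -90.04 xax [-0.002 -0.001 -1.   ] F [-0.9 -0.2 -0.3] w 0.998 q [0.34 0.37 1.59 0.   1.18 1.92]
0.012 12 y [-0.049 -0.049] x [0.006 0.013]
0.018 39 y [-0.056 -0.05 ] x [-0.004  0.013]
0.024 52 y [-0.056 -0.053] x [-0.005  0.014]
0.03 54 y [-0.056 -0.054] x [-0.004  0.013]
0.036 44 y [-0.057 -0.05 ] x [0.002 0.013]
0.042 38 y [-0.056 -0.05 ] x [0.005 0.014]
0.048 21 y [-0.057 -0.052] x [0.008 0.014]
0.054 30 y [-0.056 -0.052] x [0.009 0.015]
0.06 121 y [-0.074 -0.056] x [-0.009  0.016]
0.066 185 y [-0.074 -0.068] x [-0.008  0.018]
0.072 177 y [-0.073 -0.042] x [-0.01   0.019]
0.078 155 y [-0.072 -0.039] x [-0.009  0.02 ]
0.084 157 y [-0.072 -0.064] x [-0.009  0.019]
0.09 182 y [-0.071 -0.061] x [-0.009  0.022]
0.096 191 y [-0.07  -0.034] x [-0.009  0.022]
0.102 252 y [-0.069 -0.032] x [-0.007  0.022]
0.108 293 y [-0.069 -0.045] x [-0.008  0.015]
0.114 277 y [-0.067 -0.058] x [-0.009  0.014]
0.12 62 y [-0.038 -0.036] x [-0.006  0.013]
0.126 154 y [-0.038 -0.034] x [-0.016  0.039]
0.132 252 y [-0.037 -0.03 ] x [-0.018  0.039]
0.138 258 y [-0.037 -0.03 ] x [-0.018  0.04 ]
```

View pics/z3.png

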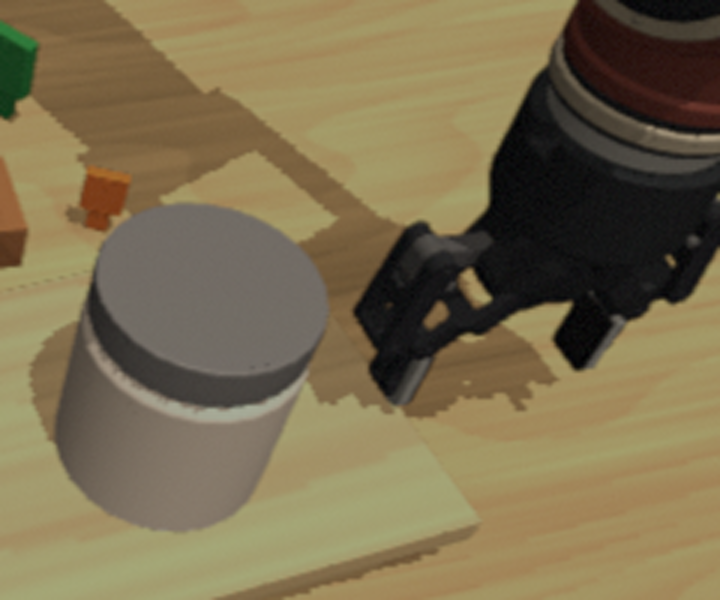

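Request:
play_rows(
  motion=[
    [-1, [0, 0, -0.005], 0],
    [-1, [0, -0.015, -0.005], 0],
    [-1, [0, -0.03, -0.005], 0],
    [-1, [0, -0.036, -0.005], 0],
    [-1, [0, -0.04, -0.005], 0],
  ],
)

```text
time: 6.45
tool_pos: [0.6195, 0.2594, 0.0322]
tool_rot: [0.5, 0.501, 0.5, -0.5]
contact_force: [-0.8, 2.9, 0.1]
gripper_width: 1.004
```

Request:
play_rows(
  motion=[
    [-1, [0, -0.003, 0], 0],
    [-1, [0, -0.006, 0], 0],
    [-1, [0, -0.009, 0], 0],
    [-1, [0, -0.012, 0], 0],
    [-1, [0, -0.015, 0], 0],
  ],
)

```text
time: 6.95
tool_pos: [0.619, 0.2452, 0.0314]
tool_rot: [0.5, 0.5, 0.5, -0.5]
contact_force: [-0.3, 3.0, 1.0]
gripper_width: 1.002
```

```bash
cat >> h.py <<'E'
def jar(n,f,x0=.62,y0=.14):
    p,d=grab(n,f); X=pts(n,d); X[d==0]=9
    x,y,z=[X[...,i] for i in range(3)]
    m=(np.hypot(x-x0,y-y0)<.075)&(z>.144)&(z<.158)
    # keep grey lid: unsaturated
    q=X[m]; (c,r)=cv2.minEnclosingCircle(q[:,:2].astype(np.float32))
    in_=q[np.hypot(q[:,0]-c[0],q[:,1]-c[1])<.04]
    A=np.c_[in_[:,:2]-c,np.ones(len(in_))]; k=np.linalg.lstsq(A,in_[:,2],rcond=None)[0]
    print(n,'jar',np.round(c,4),round(r,4),'z',k[2].round(4),'tilt deg xy',np.degrees(k[:2]).round(2),len(q))
E
python3 - <<'E'
from h import *
st(); jar('top','t4.png'); jar('scene','s4.png')
E
```

```text
t 6.95 p [0.619  0.2452 0.0314] jawdeg -89.99 xax [ 0.  0. -1.] F [-0.3  3.   1. ] w 1.002 q [0.27 0.33 1.64 0.   1.16 1.84]
top jar [0.6181 0.1426] 0.0636 z 0.1502 tilt deg xy [-0.12 -1.09] 2232
scene jar [0.6219 0.1472] 0.0676 z 0.1499 tilt deg xy [-0.16 -1.56] 4141
```

```bash
sed -i 's/    q=X\[m\]; (c,r)/    m\&=p.max(2)>75; m=cv2.morphologyEx(m.astype(np.uint8),cv2.MORPH_OPEN,np.ones((3,3)))>0\n    q=X[m]; (c,r)/' h.py
python3 - <<'E'
from h import *
jar('top','t5.png',y0=.127); jar('scene','s5.png',y0=.127)
E
```

```text
top jar [0.6186 0.1337] 0.055 z 0.1504 tilt deg xy [-0.17 -0.21] 2069
scene jar [0.6212 0.1363] 0.0563 z 0.1503 tilt deg xy [-0.02 -0.02] 3620
```

View pics/s5.png

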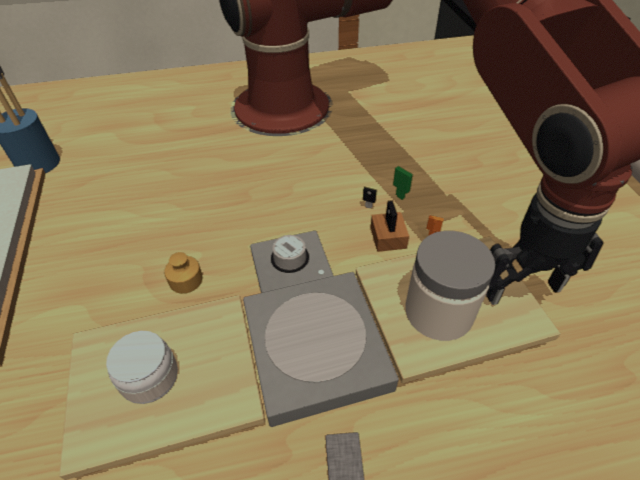

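It slides upright: lid tilt is about 0.2° or less and the push force about 3 N. I'll continue.

Request:
play_rows(
  motion=[
    [-1, [0, -0.008, 0], 0],
    [-1, [0, -0.016, 0], 0],
    [-1, [0, -0.024, 0], 0],
    [-1, [0, -0.032, 0], 0],
    [-1, [0, -0.04, 0], 0],
  ],
)

```text
time: 7.65
tool_pos: [0.6188, 0.2042, 0.0311]
tool_rot: [-0.5, -0.5, -0.5, 0.5]
contact_force: [-0.1, 1.8, -0.9]
gripper_width: 1.006
```

Request:
play_rows(
  motion=[
    [-1, [0, -0.008, 0], 0],
    [-1, [0, -0.016, 0], 0],
    [-1, [0, -0.024, 0], 0],
    [-1, [0, -0.032, 0], 0],
    [-1, [0, -0.04, 0], 0],
  ],
)

```text
time: 8.15
tool_pos: [0.6191, 0.1645, 0.0315]
tool_rot: [0.5, 0.5, 0.5, -0.5]
contact_force: [-0.0, 2.7, -0.6]
gripper_width: 1.002
```

```bash
python3 - <<'E'
from h import *
st();jar('top','t6.png',y0=.04); jar('scene','s6.png',y0=.04)
E
```

```text
t 8.15 p [0.6191 0.1645 0.0315] jawdeg -90.01 xax [ 0. -0. -1.] F [-0.   2.7 -0.6] w 1.002 q [ 0.14  0.28  1.71 -0.    1.15  1.71]
top jar [0.6181 0.0515] 0.0545 z 0.1509 tilt deg xy [-0.03  1.35] 2088
scene jar [0.6204 0.0545] 0.0574 z 0.1506 tilt deg xy [-0.08  1.28] 3984
```

View pics/t6.png

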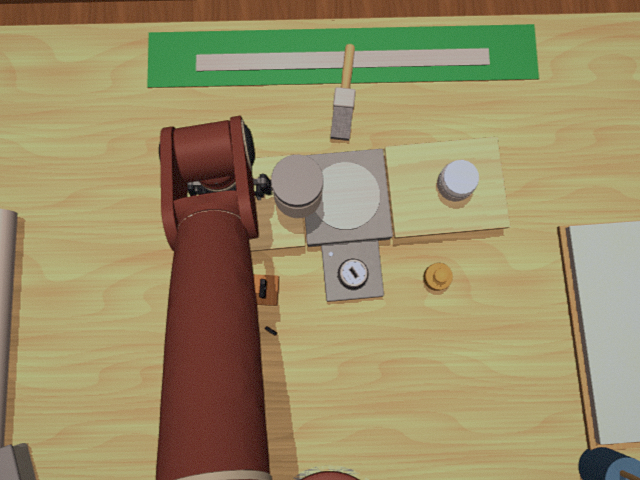

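Request:
play_rows(
  motion=[
    [-1, [0, -0.008, 0], 0],
    [-1, [0, -0.016, 0], 0],
    [-1, [0, -0.024, 0], 0],
    [-1, [0, -0.032, 0], 0],
    [-1, [0, -0.04, 0], 0],
  ],
)

```text
time: 8.75
tool_pos: [0.6188, 0.1244, 0.0311]
tool_rot: [-0.5, -0.5, -0.5, 0.5]
contact_force: [-0.6, 2.4, -1.1]
gripper_width: 1.0
```

Request:
play_rows(
  motion=[
    [-1, [0, -0.008, 0], 0],
    [-1, [0, -0.016, 0], 0],
    [-1, [0, -0.024, 0], 0],
    [-1, [0, -0.031, 0], 0],
    [-1, [0, -0.037, 0], 0],
  ],
)

```text
time: 9.25
tool_pos: [0.6191, 0.0875, 0.0314]
tool_rot: [0.5, 0.5, 0.5, -0.5]
contact_force: [0.3, 2.0, -0.2]
gripper_width: 0.996
```

```bash
python3 - <<'E'
from h import *
st();jar('top','t7.png',y0=-.035); jar('scene','s7.png',y0=-.035)
E
```

```text
t 9.25 p [0.6191 0.0875 0.0314] jawdeg -90.02 xax [ 0.  0. -1.] F [ 0.3  2.  -0.2] w 0.996 q [0.02 0.25 1.75 0.   1.14 1.59]
top jar [ 0.6195 -0.0233] 0.0551 z 0.1495 tilt deg xy [-0.08 -0.03] 2089
scene jar [ 0.6214 -0.0193] 0.0588 z 0.1492 tilt deg xy [-0.1  -0.18] 4204
```

View pics/s7.png

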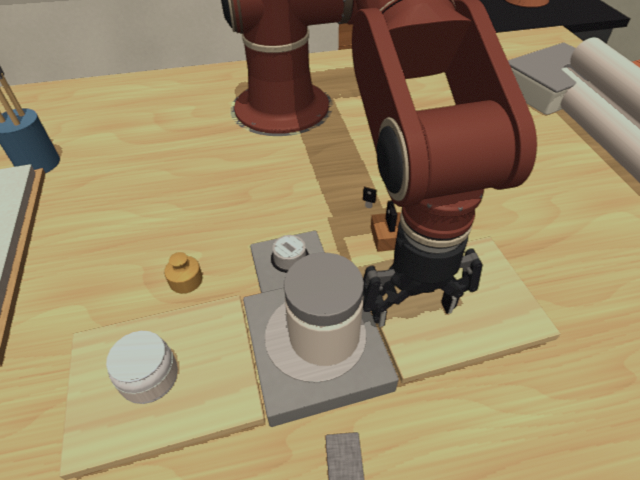

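View pics/t7.png

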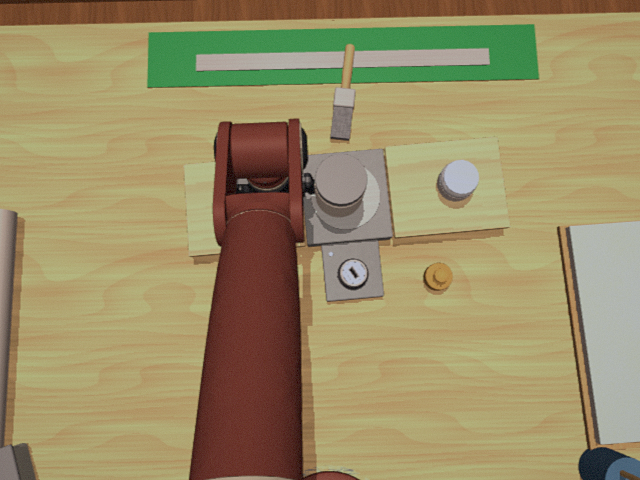

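Request:
play_rows(
  motion=[
    [-1, [0, -0.005, 0], 0],
    [-1, [0, -0.009, 0], 0],
    [-1, [0, -0.012, 0], 0],
    [-1, [0, -0.013, 0], 0],
  ],
)

```text
time: 9.75
tool_pos: [0.6191, 0.075, 0.0314]
tool_rot: [0.5, 0.5, 0.5, -0.5]
contact_force: [0.9, 2.1, 0.4]
gripper_width: 1.0
```

Request:
play_rows(
  motion=[
    [-1, [0, 0.01, 0], 0],
    [-1, [0, 0.03, 0], 0],
    [-1, [0, 0.05, 0.03], 0],
    [-1, [0, 0.08, 0.08], 0],
    [-1, [-0.03, 0.1, 0.13], 0],
  ],
)

```text
time: 10.25
tool_pos: [0.5979, 0.1699, 0.1468]
tool_rot: [0.5, 0.5, 0.5, -0.5]
contact_force: [0.9, 0.5, 1.1]
gripper_width: 1.0
```

```bash
python3 - <<'E'
from h import *
st();jar('top','t8.png',y0=-.045); jar('scene','s8.png',y0=-.045)
E
```

```text
t 10.25 p [0.5979 0.1699 0.1468] jawdeg -90.0 xax [ 0. -0. -1.] F [0.9 0.5 1.1] w 1.0 q [ 0.16  0.11  1.7  -0.    1.33  1.73]
top jar [ 0.6196 -0.0465] 0.0452 z 0.1496 tilt deg xy [-0.15 -0.13] 2051
scene jar [ 0.6211 -0.0454] 0.0454 z 0.1493 tilt deg xy [0.05 0.02] 4087
```

View pics/s8.png

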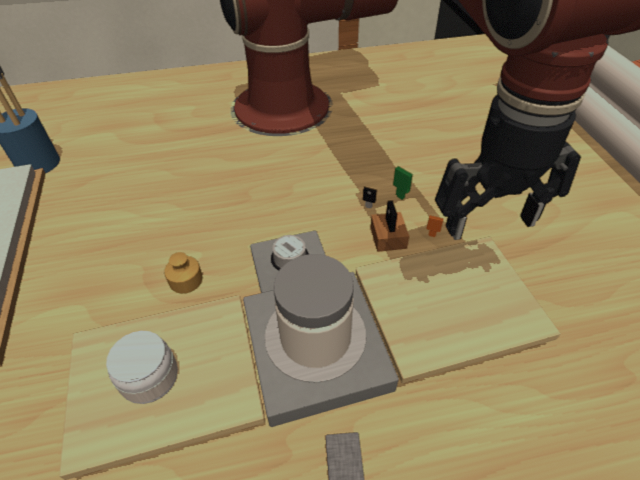

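The jar stands at (0.620,-0.046) with the lid level, about 3 mm off the platform centre. Now for the key.

Request:
play_rows(
  motion=[
    [-1, [-0.035, -0.016, 0.01], -0.03],
    [-1, [-0.07, -0.032, 0.02], -0.06],
    [-1, [-0.11, -0.048, 0.03], -0.087],
    [-1, [-0.147, -0.063, 0.03], -0.087],
    [-1, [-0.147, -0.063, 0.03], -0.087],
  ],
)

```text
time: 10.85
tool_pos: [0.4461, 0.1046, 0.1737]
tool_rot: [-0.477, -0.521, -0.478, 0.522]
contact_force: [0.9, 0.6, -0.0]
gripper_width: 0.998
```

Request:
play_rows(
  motion=[
    [-1, [0, 0, 0], 0],
    [-1, [0, 0, 0], 0],
  ],
)

```text
time: 11.05
tool_pos: [0.451, 0.1056, 0.1758]
tool_rot: [0.478, 0.521, 0.478, -0.521]
contact_force: [0.5, 0.3, 0.4]
gripper_width: 0.999
```

```bash
python3 - <<'E'
from h import *
st(); i=cams.camera_info('wrist'); p,d=grab('wrist','w1.png'); import pickle; pickle.dump(i,open('pics/w1.pkl','wb'))
X=pts('wrist',d,i); X[d==0]=9; x,y,z=[X[...,k] for k in range(3)]
R=cv2.Rodrigues(np.array(i['rvec'],float))[0]; print('campos',(-R.T@np.array(i['tvec']).ravel()).round(3),'fwd',R[2].round(2))
for nm,m in(('key',(abs(x-.443)<.045)&(abs(y-.114)<.045)&(z>.06)&(z<.08)),('stand',(abs(x-.443)<.045)&(abs(y-.114)<.045)&(z>.025)&(z<.036)),('sw',(abs(x-.467)<.04)&(abs(y+.056)<.04)&(z>.043)&(z<.055))):
    print(nm,m.sum())
    if m.sum()>10: print(cv2.minAreaRect(X[m][:,:2].astype(np.float32)*1000),np.median(z[m]))
E
```

```text
t 11.05 p [0.451  0.1056 0.1758] jawdeg -94.99 xax [ 0.001 -0.    -1.   ] F [0.5 0.3 0.4] w 0.999 q [ 0.07 -0.31  2.04 -0.    1.42  1.73]
campos [0.534 0.098 0.318] fwd [-0.32  0.03 -0.95]
key 620
((441.3196105957031, 111.60479736328125), (9.845672607421875, 33.63587188720703), 84.9346923828125) 0.0697536390805343
stand 3187
((441.0517578125, 111.80335235595703), (50.068931579589844, 56.576255798339844), 85.31741333007812) 0.030103423313017484
sw 3213
((467.2481994628906, -56.027992248535156), (49.26841735839844, 49.92951202392578), 23.465612411499023) 0.04803685926996833
```

View pics/w1.png

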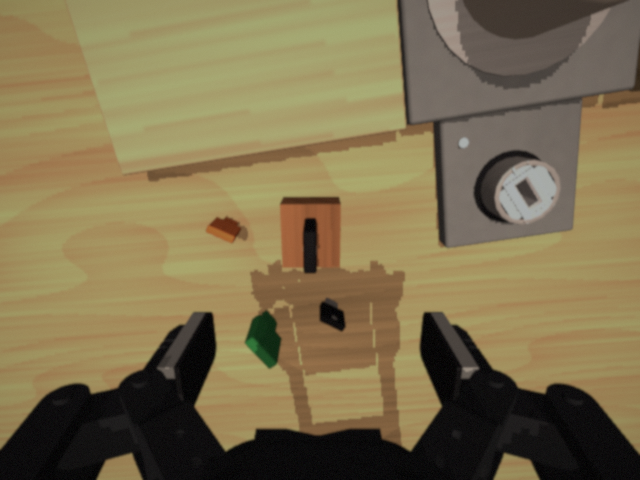

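Request:
play_rows(
  motion=[
    [0.2, [-0.005, 0.003, -0.03], 0],
    [0.2, [-0.0095, 0.0062, -0.07], 0],
    [0.2, [-0.0095, 0.0062, -0.1], 0],
    [0.2, [-0.0095, 0.0062, -0.1], 0],
  ],
)

```text
time: 11.5
tool_pos: [0.4375, 0.1116, 0.0707]
tool_rot: [-0.476, -0.518, -0.48, 0.524]
contact_force: [-0.9, 0.6, -0.2]
gripper_width: 0.399
```

```bash
python3 - <<'E'
from h import *; import pickle
st()
i=pickle.load(open('pics/w1.pkl','rb')); im=cv2.imread('pics/w1.png')
K=np.array(i['K']);R=cv2.Rodrigues(np.array(i['rvec'],float))[0];t=np.array(i['tvec'],float).ravel()
# rectify plane z=.0485 around switch : 0.1mm/px
c=np.array([.4672,-.056]); n=600
H=K@np.c_[R[:,0],R[:,1],R[:,2]*.0485+t]
# out px (u,v): X=c0+(300-v)*1e-4, Y=c1+(300-u)*1e-4
A=np.array([[0,-1e-4,c[0]+.03],[-1e-4,0,c[1]+.03],[0,0,1]])
o=cv2.warpPerspective(im,H@A,(n,n),flags=cv2.WARP_INVERSE_MAP|cv2.INTER_CUBIC)
cv2.imwrite('pics/rect.png',o)
g=cv2.GaussianBlur(o.max(2),(9,9),0); vv,uu=np.mgrid[:n,:n]
m=((np.hypot(uu-300,vv-300)<170)&(g<110)).astype(np.uint8)
cs,_=cv2.findContours(m,cv2.RETR_EXTERNAL,cv2.CHAIN_APPROX_NONE)
for k in cs:
    if cv2.contourArea(k)>1000:
        (u,v),wh,an=cv2.minAreaRect(k); print('area',cv2.contourArea(k),'c',c[0]+.03-v*1e-4,c[1]+.03-u*1e-4,wh,an)
d=np.load('pics/w1.png.npy'); X=pts('wrist',d,i); q=X[(np.hypot(X[...,0]-c[0],X[...,1]-c[1])<.03)&(X[...,2]>.044)&(X[...,2]<.053)&(d>0)]
print(cv2.minEnclosingCircle(q[:,:2].astype(np.float32)), np.median(q[:,2]))
E
```

```text
t 11.5 p [0.4375 0.1116 0.0707] jawdeg -94.97 xax [-0.01  -0.001 -1.   ] F [-0.9  0.6 -0.2] w 0.399 q [ 0.08 -0.21  2.14 -0.    1.22  1.74]
area 15504.5 c 0.4677703399658203 -0.05559373168945313 (203.69198608398438, 82.74744415283203) 56.9293212890625
((0.466686487197876, -0.055946603417396545), 0.025573231279850006) 0.048055057323890135
```

View pics/rect.png

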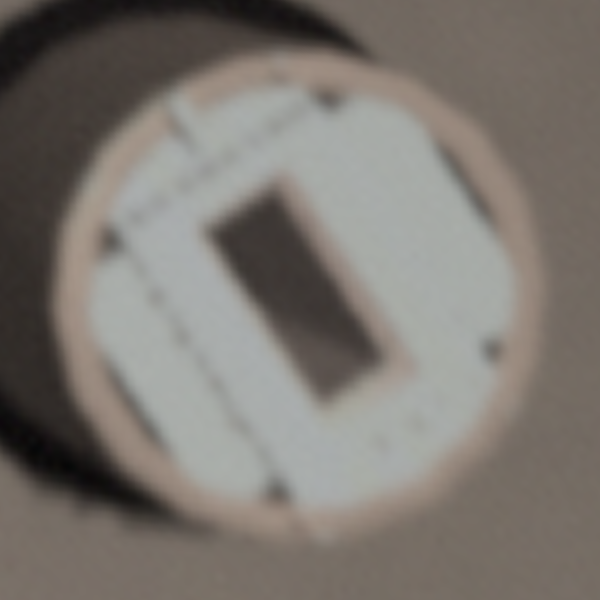

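Request:
play_rows(
  motion=[
    [0.2, [0, 0, 0], 0],
    [0.2, [0, 0, 0], 0],
  ],
)

```text
time: 11.7
tool_pos: [0.4428, 0.1119, 0.0779]
tool_rot: [0.479, 0.522, 0.477, -0.52]
contact_force: [0.6, 0.2, 0.5]
gripper_width: 0.399
```

```bash
python3 - <<'E'
from h import *
st(); p,d=grab('wrist','w2.png'); st()
E
```

```text
t 11.7 p [0.4428 0.1119 0.0779] jawdeg -94.99 xax [ 0.004  0.    -1.   ] F [0.6 0.2 0.5] w 0.399 q [ 0.08 -0.22  2.13 -0.    1.22  1.74]
 t 11.75 p [0.4429 0.1119 0.078 ] jawdeg -94.99 xax [ 0.004  0.    -1.   ] F [0.  0.6 0. ] w 0.401 q [ 0.08 -0.22  2.13 -0.    1.22  1.74]
```

View pics/w2.png

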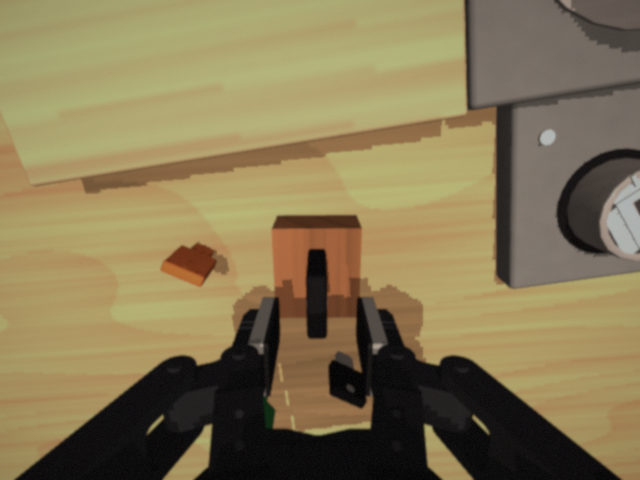

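The key (317,290) is centred between the fingers, so I'll descend and close.

Request:
play_rows(
  motion=[
    [0.2, [-0.001, 0, -0.015], 0],
    [0.2, [-0.001, 0, -0.03], 0],
    [0.2, [-0.001, 0, -0.042], 0],
    [0.2, [-0.001, 0, -0.042], 0],
    [0.5, [-0.001, 0, -0.042], 0],
  ],
)

```text
time: 12.25
tool_pos: [0.4403, 0.1117, 0.0343]
tool_rot: [0.478, 0.522, 0.478, -0.521]
contact_force: [-0.5, 0.1, 0.3]
gripper_width: 0.258
```

Request:
play_rows(
  motion=[
    [1, [0, 0, 0], 0],
    [1, [0, 0, 0], 0],
    [1, [0, 0, 0], 0],
    [1, [0, 0, 0], 0],
  ],
)

```text
time: 12.65
tool_pos: [0.4408, 0.1118, 0.0348]
tool_rot: [0.478, 0.522, 0.477, -0.521]
contact_force: [-0.3, 0.5, 5.3]
gripper_width: 0.108
```

```bash
python3 - <<'E'
from h import *
st(); p,d=grab('wrist','w3.png')
E
```

```text
t 12.65 p [0.4408 0.1118 0.0348] jawdeg -94.99 xax [ 0.002  0.    -1.   ] F [-0.3  0.5  5.3] w 0.108 q [ 0.08 -0.15  2.16  0.    1.13  1.74]
```

View pics/w3.png

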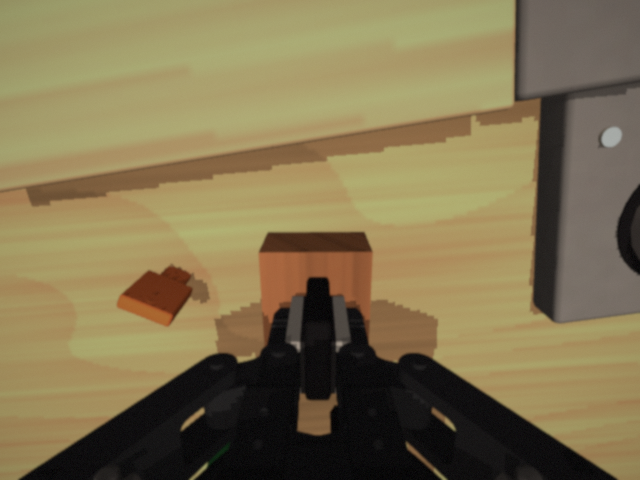

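Request:
play_rows(
  motion=[
    [1, [0, 0, 0.01], 0],
    [1, [0, 0, 0.025], 0],
    [1, [0, 0, 0.045], 0],
    [1, [0, 0, 0.065], 0],
    [1, [0, 0, 0.065], 0],
  ],
)

```text
time: 13.2
tool_pos: [0.4416, 0.1118, 0.1017]
tool_rot: [0.479, 0.523, 0.477, -0.52]
contact_force: [-0.1, 0.4, -0.2]
gripper_width: 0.11
```

Request:
play_rows(
  motion=[
    [1, [0.005, -0.035, 0], 0.14],
    [1, [0.01, -0.07, 0], 0.28],
    [1, [0.016, -0.105, 0], 0.42],
    [1, [0.021, -0.14, 0], 0.56],
    [1, [0.026, -0.168, 0], 0.663],
  ],
)

```text
time: 13.7
tool_pos: [0.4648, -0.0579, 0.0973]
tool_rot: [0.621, 0.336, 0.623, -0.336]
contact_force: [0.9, -0.2, -0.5]
gripper_width: 0.11
```

Request:
play_rows(
  motion=[
    [1, [0, 0, 0], 0],
    [1, [0, 0, 0], 0],
    [1, [0, 0, 0], 0],
  ],
)

```text
time: 14.0
tool_pos: [0.465, -0.0555, 0.0977]
tool_rot: [0.621, 0.337, 0.622, -0.338]
contact_force: [0.3, 0.7, -0.7]
gripper_width: 0.107
```

```bash
python3 - <<'E'
from h import *
s,R=st(); p,d=grab('wrist','w4.png'); p,d=grab('scene','s9.png')
cv2.imwrite('pics/z4.png',cv2.resize(cv2.imread('pics/s9.png')[160:310,180:420],None,fx=3,fy=3,interpolation=cv2.INTER_CUBIC))
p,d=grab('top','t9.png'); 
E
```

```text
t 14.0 p [ 0.465  -0.0555  0.0977] jawdeg -57.01 xax [-0.002  0.001 -1.   ] F [ 0.3  0.7 -0.7] w 0.107 q [-0.28 -0.21  2.09  0.    1.26  0.72]
```

View pics/w4.png

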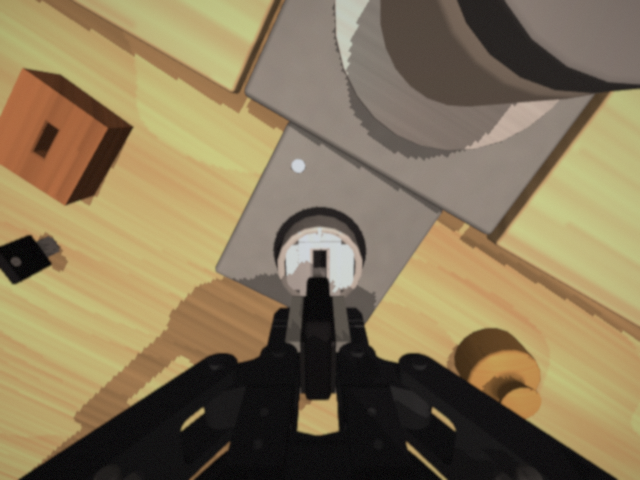

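View pics/z4.png

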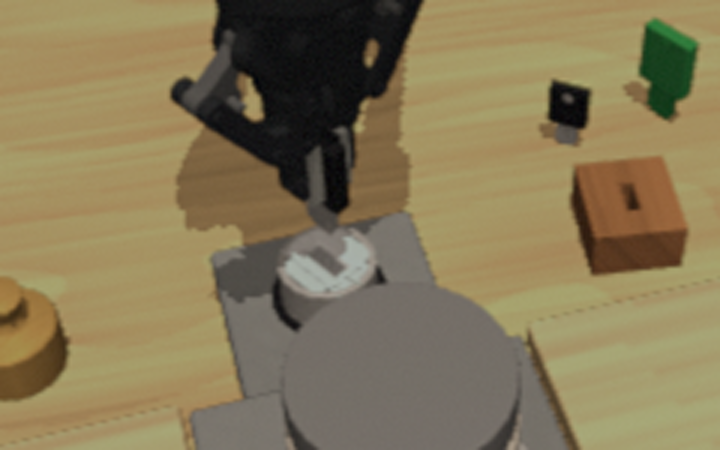

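```bash
python3 - <<'E'
from h import *
i=cams.camera_info('wrist'); im=cv2.imread('pics/w4.png'); s=state(); print(s['tool_pos'])
K=np.array(i['K']);R=cv2.Rodrigues(np.array(i['rvec'],float))[0];t=np.array(i['tvec'],float).ravel()
c=np.array([.4672,-.056]); n=600
def rect(z,f,c):
    H=K@np.c_[R[:,0],R[:,1],R[:,2]*z+t]
    A=np.array([[0,-1e-4,c[0]+.03],[-1e-4,0,c[1]+.03],[0,0,1]])
    o=cv2.warpPerspective(im,H@A,(n,n),flags=cv2.WARP_INVERSE_MAP|cv2.INTER_CUBIC); cv2.imwrite('pics/'+f,o); return o
a=rect(.0485,'ra.png',c); 
b=rect(s['tool_pos'][2]+.0352,'rb.png',s['tool_pos'][:2])
cv2.imwrite('pics/rab.png',np.hstack([cv2.resize(a,(400,400)),cv2.resize(b,(400,400))]))
E
```

```text
[ 0.46540321 -0.05540192  0.09825728]
```

View pics/rab.png

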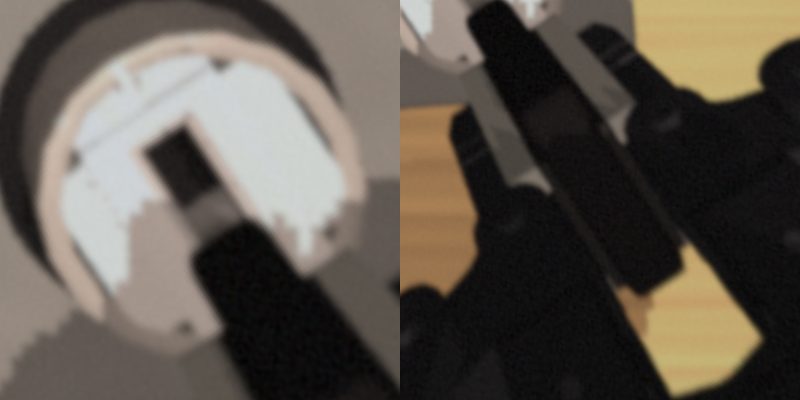

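The key is aligned with the slot at about 33°. It only needs a 2 mm shift before I lower it.

Request:
play_rows(
  motion=[
    [1, [0.0018, -0.0006, 0], 0.005],
    [1, [0.0018, -0.0006, -0.008], 0.005],
    [1, [0.0018, -0.0006, -0.015], 0.005],
    [1, [0.0018, -0.0006, -0.02], 0.005],
    [1, [0.0018, -0.0006, -0.024], 0.005],
  ],
)

```text
time: 14.65
tool_pos: [0.467, -0.0568, 0.0735]
tool_rot: [0.622, 0.336, 0.623, -0.336]
contact_force: [-0.2, 0.2, 0.0]
gripper_width: 0.109
```

```bash
python3 - <<'E'
from h import *
s,R=st(); p,d=grab('wrist','w5.png'); p,d=grab('scene','s10.png')
a=cv2.resize(cv2.imread('pics/s10.png')[200:290,240:360],(600,450),interpolation=cv2.INTER_CUBIC);cv2.imwrite('pics/z5.png',a)
cv2.imwrite('pics/z6.png',cv2.resize(cv2.imread('pics/w5.png')[180:380,200:440],None,fx=3,fy=3,interpolation=cv2.INTER_CUBIC))
E
```

```text
t 14.65 p [ 0.467  -0.0568  0.0735] jawdeg -56.72 xax [-0.001  0.    -1.   ] F [-0.2  0.2  0. ] w 0.109 q [-0.28 -0.17  2.1   0.    1.21  0.71]
```

View pics/z5.png

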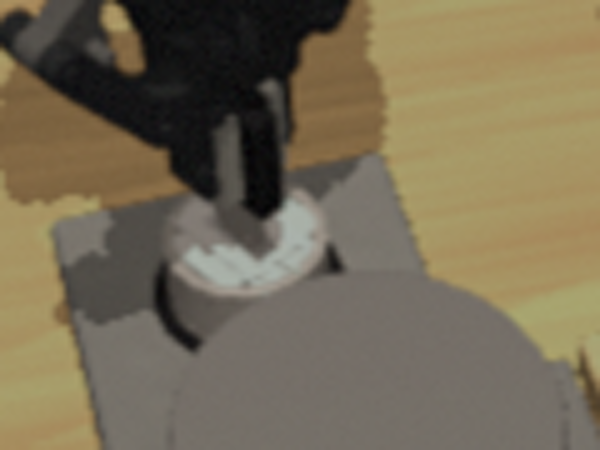

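View pics/z6.png

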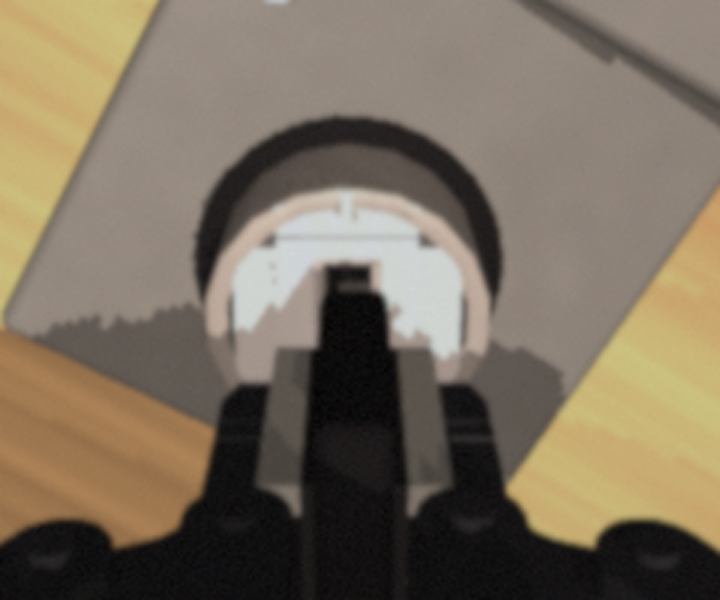

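Request:
play_rows(
  motion=[
    [1, [0, 0, -0.004], 0],
    [1, [0, 0, -0.008], 0],
    [1, [0, 0, -0.012], 0],
    [1, [0, 0, -0.016], 0],
    [1, [0, 0, -0.019], 0],
  ],
)

```text
time: 15.25
tool_pos: [0.4674, -0.0569, 0.0551]
tool_rot: [0.622, 0.336, 0.622, -0.336]
contact_force: [-0.1, 0.8, -0.9]
gripper_width: 0.105
```

Request:
play_rows(
  motion=[
    [1, [0, 0, -0.001], 0],
    [1, [0, 0, -0.0018], 0],
    [1, [0, 0, -0.0018], 0],
  ],
)

```text
time: 15.55
tool_pos: [0.4676, -0.057, 0.0538]
tool_rot: [0.622, 0.336, 0.622, -0.336]
contact_force: [0.1, -0.1, -0.2]
gripper_width: 0.105
```

```bash
python3 - <<'E'
from h import *
s,R=st(); p,d=grab('wrist','w6.png'); p,d=grab('scene','s11.png')
a=cv2.resize(cv2.imread('pics/s11.png')[200:290,240:360],(600,450),interpolation=cv2.INTER_CUBIC);cv2.imwrite('pics/z7.png',a)
E
```

```text
t 15.55 p [ 0.4676 -0.057   0.0538] jawdeg -56.72 xax [ 0. -0. -1.] F [ 0.1 -0.1 -0.2] w 0.105 q [-0.28 -0.14  2.11 -0.    1.17  0.71]
```

View pics/z7.png

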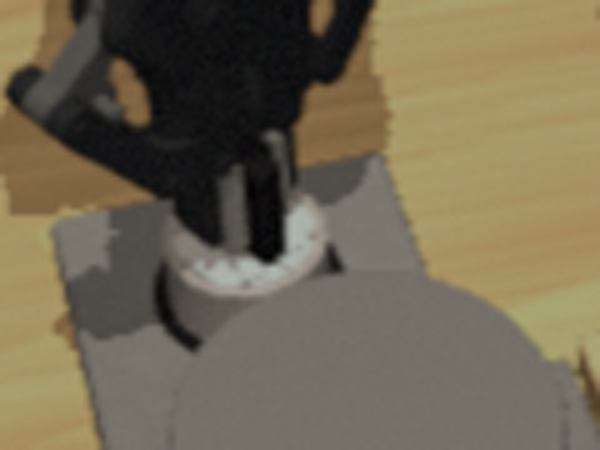

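Request:
play_rows(
  motion=[
    [1, [0, 0, -0.0005], 0],
    [1, [0, 0, -0.001], 0],
    [1, [0, 0, -0.001], 0],
  ],
)

```text
time: 15.95
tool_pos: [0.4678, -0.057, 0.0533]
tool_rot: [0.622, 0.336, 0.622, -0.336]
contact_force: [-1.5, 0.6, 2.1]
gripper_width: 0.109
```

Request:
play_rows(
  motion=[
    [1, [0, 0, -0.0005], 0],
    [1, [0, 0, -0.001], 0],
    [1, [0, 0, -0.001], 0],
  ],
)

```text
time: 16.25
tool_pos: [0.4679, -0.057, 0.0532]
tool_rot: [0.622, 0.336, 0.622, -0.336]
contact_force: [-4.9, 1.2, 10.0]
gripper_width: 0.11
```

The key is home (Fz = 10 N at TCP z 0.0532, as calculated). Next I'll turn it clockwise and watch the torque.

Request:
play_rows(
  motion=[
    [1, [0, 0, 0.001], -0.08],
    [1, [0, 0, 0.001], -0.18],
    [1, [0, 0, 0.001], -0.28],
    [1, [0, 0, 0.001], -0.38],
    [1, [0, 0, 0.001], -0.48],
  ],
)

```text
time: 16.75
tool_pos: [0.4675, -0.0559, 0.0533]
tool_rot: [0.523, 0.476, 0.524, -0.475]
contact_force: [-2.5, 3.6, 4.8]
gripper_width: 0.106
```

```bash
python3 - <<'E'
from h import *
s,R=st(); print(s['ft_torque'])
E
```

```text
t 16.75 p [ 0.4675 -0.0559  0.0533] jawdeg -84.47 xax [-0.     0.003 -1.   ] F [-2.5  3.6  4.8] w 0.106 q [-0.28 -0.14  2.11  0.    1.17  1.19]
[0.85217018 0.34212347 0.07158744]
```

Request:
play_rows(
  motion=[
    [1, [0, 0, 0], -0.1],
    [1, [0, 0, 0], -0.2],
    [1, [0, 0, 0], -0.3],
    [1, [0, 0, 0], -0.4],
    [1, [0, 0, 0], -0.45],
  ],
)

```text
time: 17.25
tool_pos: [0.4676, -0.0559, 0.0533]
tool_rot: [0.404, 0.58, 0.405, -0.579]
contact_force: [-2.0, 4.8, 5.4]
gripper_width: 0.11
```

```bash
python3 - <<'E'
from h import *
s,R=st(); print(s['ft_torque'])
grab('wrist','w7.png')
E
```

```text
t 17.25 p [ 0.4676 -0.0559  0.0533] jawdeg -110.18 xax [-0.     0.003 -1.   ] F [-2.   4.8  5.4] w 0.11 q [-0.28 -0.14  2.11  0.    1.17  1.64]
[0.7968508  0.32160989 0.06509195]
```

View pics/w7.png

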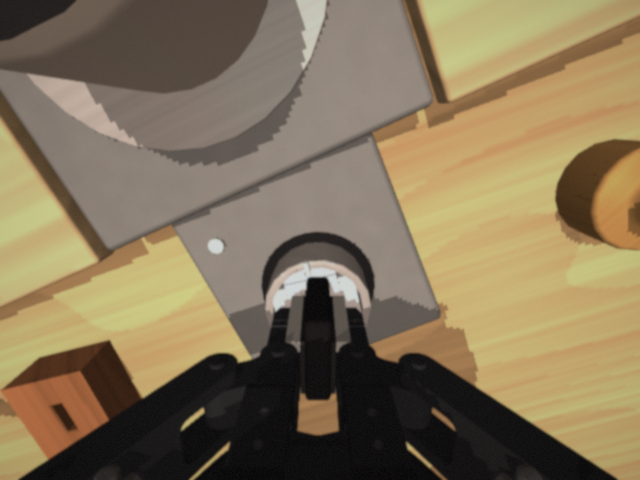

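Request:
play_rows(
  motion=[
    [1, [0, 0, 0], -0.05],
    [1, [0, 0, 0], -0.1],
    [1, [0, 0, 0], -0.13],
    [1, [0, 0, 0], -0.13],
  ],
)

```text
time: 17.7
tool_pos: [0.4676, -0.056, 0.0533]
tool_rot: [0.366, 0.605, 0.368, -0.604]
contact_force: [-3.2, 3.9, 4.3]
gripper_width: 0.11
```

```bash
python3 - <<'E'
from h import *
s,R=st(); print(s['ft_torque'])
E
```

```text
t 17.7 p [ 0.4676 -0.056   0.0533] jawdeg -117.49 xax [-0.     0.002 -1.   ] F [-3.2  3.9  4.3] w 0.11 q [-0.28 -0.14  2.11  0.    1.17  1.77]
[0.69628074 0.35809719 0.02723512]
```

Request:
play_rows(
  motion=[
    [1, [0, 0, 0], -0.04],
    [1, [0, 0, 0], -0.08],
    [1, [0, 0, 0], -0.08],
  ],
)

```text
time: 18.0
tool_pos: [0.4675, -0.056, 0.0533]
tool_rot: [0.342, 0.619, 0.343, -0.618]
contact_force: [-1.4, 4.7, 4.5]
gripper_width: 0.107
```

```bash
python3 - <<'E'
from h import *
s,R=st(); print(s['ft_torque'])
E
```

```text
t 18.0 p [ 0.4675 -0.056   0.0533] jawdeg -122.08 xax [-0.     0.002 -1.   ] F [-1.4  4.7  4.5] w 0.107 q [-0.28 -0.14  2.11  0.    1.17  1.85]
[0.65832844 0.3886417  0.02761694]
```

Request:
play_rows(
  motion=[
    [1, [0, 0, 0], -0.04],
    [1, [0, 0, 0], -0.08],
    [1, [0, 0, 0], -0.08],
  ],
)

```text
time: 18.3
tool_pos: [0.4675, -0.0561, 0.0533]
tool_rot: [0.317, 0.632, 0.318, -0.632]
contact_force: [-3.0, 4.0, 4.8]
gripper_width: 0.111
```

```bash
python3 - <<'E'
from h import *
s,R=st(); print(s['ft_torque'])
E
```

```text
t 18.3 p [ 0.4675 -0.0561  0.0533] jawdeg -126.66 xax [-0.     0.002 -1.   ] F [-3.   4.   4.8] w 0.111 q [-0.28 -0.14  2.11  0.    1.17  1.93]
[0.64040534 0.3830899  0.01809277]
```

Request:
play_rows(
  motion=[
    [1, [0, 0, 0], -0.04],
    [1, [0, 0, 0], -0.08],
    [1, [0, 0, 0], -0.08],
  ],
)

```text
time: 18.6
tool_pos: [0.4675, -0.0561, 0.0533]
tool_rot: [0.291, 0.644, 0.293, -0.644]
contact_force: [-2.5, 4.3, 5.7]
gripper_width: 0.108
```

```bash
python3 - <<'E'
from h import *
s,R=st(); print(s['ft_torque']); grab('wrist','w8.png')
cv2.imwrite('pics/z8.png',cv2.resize(cv2.imread('pics/w8.png')[180:420,180:460],None,fx=2.5,fy=2.5,interpolation=cv2.INTER_CUBIC))
E
```

```text
t 18.6 p [ 0.4675 -0.0561  0.0533] jawdeg -131.21 xax [-0.     0.002 -1.   ] F [-2.5  4.3  5.7] w 0.108 q [-0.28 -0.14  2.11  0.    1.17  2.01]
[0.67939356 0.44197996 0.01113847]
```

View pics/z8.png

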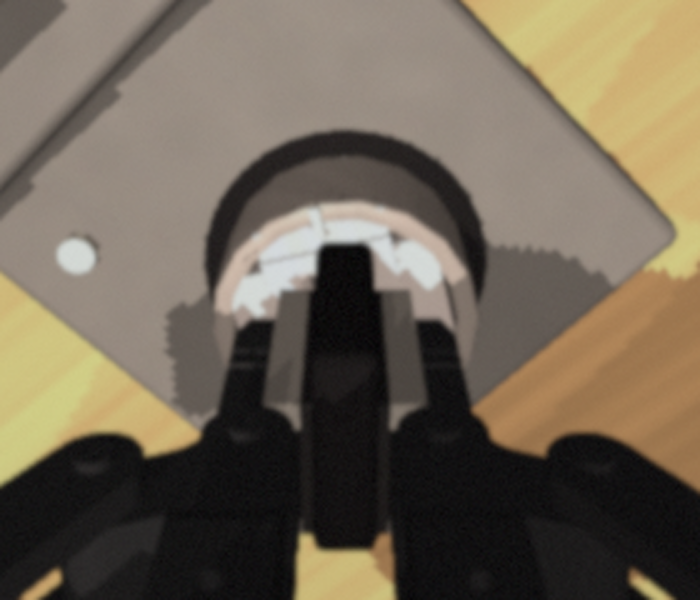

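Request:
play_rows(
  motion=[
    [1, [0, 0, 0], -0.03],
    [1, [0, 0, 0], -0.06],
    [1, [0, 0, 0], -0.06],
  ],
)

```text
time: 18.95
tool_pos: [0.4676, -0.0561, 0.0533]
tool_rot: [0.272, 0.652, 0.274, -0.652]
contact_force: [-2.2, 5.0, 5.0]
gripper_width: 0.109
```

```bash
python3 - <<'E'
from h import *
s,R=st(); print(s['ft_torque'])
E
```

```text
t 18.95 p [ 0.4676 -0.0561  0.0533] jawdeg -134.58 xax [-0.     0.002 -1.   ] F [-2.2  5.   5. ] w 0.109 q [-0.28 -0.14  2.11  0.    1.17  2.07]
[0.72014324 0.3349961  0.36681661]
```

Request:
play_rows(
  motion=[
    [1, [0, 0, 0], -0.03],
    [1, [0, 0, 0], -0.06],
    [1, [0, 0, 0], -0.06],
  ],
)

```text
time: 19.25
tool_pos: [0.4677, -0.0561, 0.0533]
tool_rot: [0.253, 0.66, 0.254, -0.66]
contact_force: [-2.5, 4.8, 4.5]
gripper_width: 0.109
```

```bash
python3 - <<'E'
from h import *
s,R=st(); print(s['ft_torque']); grab('wrist','w9.png')
cv2.imwrite('pics/z9.png',cv2.resize(cv2.imread('pics/w9.png')[180:420,180:460],None,fx=2.5,fy=2.5,interpolation=cv2.INTER_CUBIC))
E
```

```text
t 19.25 p [ 0.4677 -0.0561  0.0533] jawdeg -137.92 xax [-0.     0.001 -1.   ] F [-2.5  4.8  4.5] w 0.109 q [-0.28 -0.14  2.11  0.    1.17  2.13]
[0.79051144 0.3751404  0.85662897]
```

View pics/z9.png

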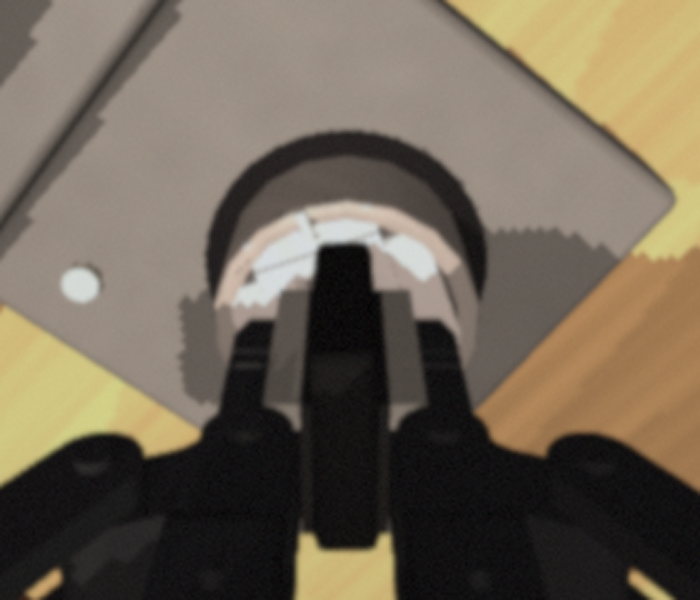

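The torque rose to 0.86 N m, so the switch is at its stop. I'll ease the key back a little within its play, then release.

Request:
play_rows(
  motion=[
    [1, [0, 0, -0.0005], 0.05],
    [1, [0, 0, -0.0005], 0.1],
    [1, [0, 0, -0.0005], 0.1],
  ],
)

```text
time: 19.6
tool_pos: [0.4678, -0.0562, 0.0532]
tool_rot: [0.286, 0.647, 0.287, -0.646]
contact_force: [-3.0, 4.7, 7.8]
gripper_width: 0.112
```

Request:
play_rows(
  motion=[
    [0.5, [0, 0, 0], 0],
    [0.3, [0, 0, 0], 0],
    [0.2, [0, 0, 0], 0],
    [0.2, [0, 0, 0], 0],
    [0.2, [0, 0, 0], 0],
  ],
)

```text
time: 20.1
tool_pos: [0.4674, -0.057, 0.0521]
tool_rot: [-0.286, -0.647, -0.286, 0.647]
contact_force: [-1.1, 0.8, -0.3]
gripper_width: 0.402
```

Request:
play_rows(
  motion=[
    [0.2, [0, 0, 0.01], 0],
    [0.2, [0, 0, 0.03], 0],
    [0.2, [0, 0, 0.06], 0],
    [0.2, [0, 0, 0.1], 0],
    [0.2, [-0.02, 0, 0.13], 0],
  ],
)

```text
time: 20.6
tool_pos: [0.449, -0.0573, 0.186]
tool_rot: [0.287, 0.648, 0.285, -0.646]
contact_force: [0.6, 0.1, 0.9]
gripper_width: 0.399
```

```bash
python3 - <<'E'
from h import *
s,R=st(); i=cams.camera_info('wrist'); p,d=grab('wrist','w10.png')
X=pts('wrist',d,i); X[d==0]=9; x,y,z=[X[...,k] for k in range(3)]
m=(np.hypot(x-.4672,y+.056)<.024)&(z>.06)&(z<.1)
print('key',m.sum(),cv2.minAreaRect(X[m][:,:2].astype(np.float32)*1000),np.percentile(z[m],[5,50,95]))
jar('scene','s12.png',y0=-.045)
p,d=grab('top','t12.png'); X=pts('top',d); x,y,z=[X[...,k] for k in range(3)]
m=(np.hypot(x-.4672,y+.056)<.024)&(z>.07)&(z<.1); 
if m.sum()>5: print('top key',m.sum(),cv2.minAreaRect(X[m][:,:2].astype(np.float32)*1000),np.median(z[m]))
for t in('tin','weight'): print(t,[np.round(r['at'],4) for r in nets.landmark_of('scene',t)][:1])
E
```

```text
t 20.6 p [ 0.449  -0.0573  0.186 ] jawdeg -132.33 xax [ 0.004 -0.001 -1.   ] F [0.6 0.1 0.9] w 0.399 q [-0.29 -0.35  2.05  0.    1.44  2.02]
key 826 ((467.8291015625, -56.889854431152344), (10.245502471923828, 34.45553207397461), 50.69451141357422) [0.06806598 0.08812752 0.08944348]
scene jar [ 0.621  -0.0445] 0.0454 z 0.1493 tilt deg xy [ 0.03 -0.13] 4059
tin [array([ 0.6367, -0.2577,  0.0397])]
weight [array([ 0.4605, -0.2159, -0.0063])]
```

View pics/w10.png

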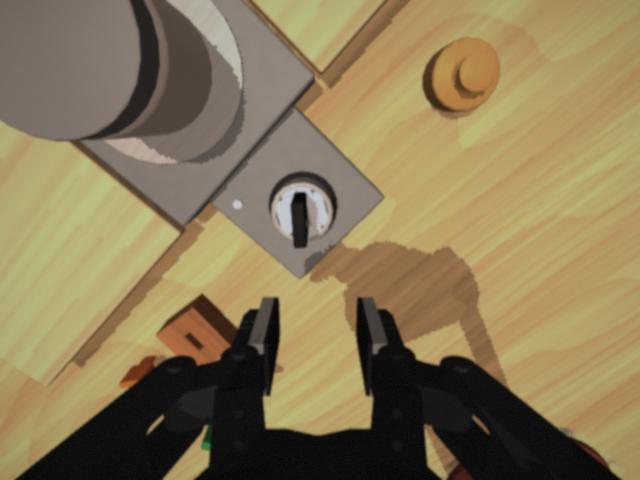

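View pics/s12.png

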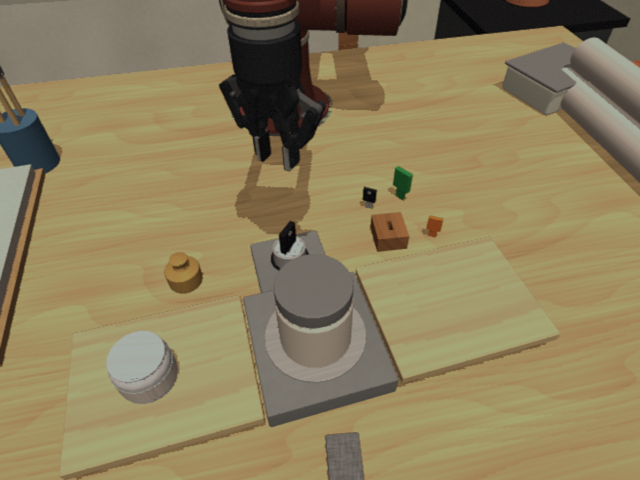

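```bash
python3 - <<'E'
from h import *
i=cams.camera_info('wrist'); im=cv2.imread('pics/w10.png')
K=np.array(i['K']);R=cv2.Rodrigues(np.array(i['rvec'],float))[0];t=np.array(i['tvec'],float).ravel()
c=np.array([.4672,-.056]); n=600
H=K@np.c_[R[:,0],R[:,1],R[:,2]*.0485+t]
A=np.array([[0,-1e-4,c[0]+.03],[-1e-4,0,c[1]+.03],[0,0,1]])
b=cv2.warpPerspective(im,H@A,(n,n),flags=cv2.WARP_INVERSE_MAP|cv2.INTER_CUBIC)
a=cv2.imread('pics/rect.png'); M=cv2.getRotationMatrix2D((300,300),-60,1)
cv2.imwrite('pics/cmp.png',np.hstack([cv2.resize(x,(400,400)) for x in(b,cv2.warpAffine(a,M,(600,600)))]))
E
```

View pics/cmp.png

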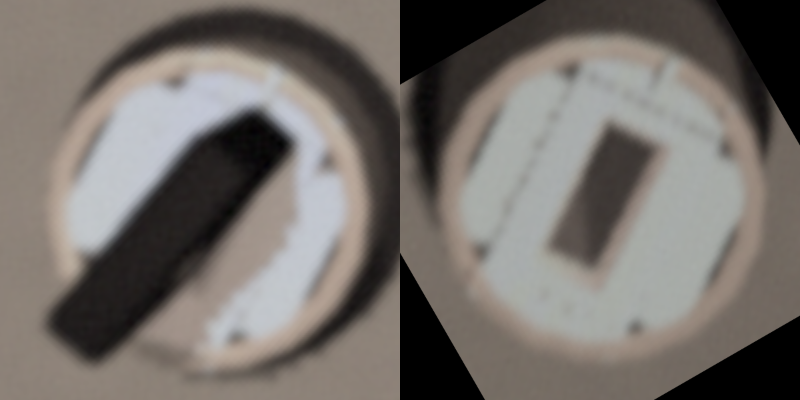

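```bash
python3 - <<'E'
from h import *
st(); print(workorder.job_done())
E
```

```text
t 20.85 p [ 0.4474 -0.0569  0.1822] jawdeg -132.36 xax [ 0.  0. -1.] F [ 0.2 -0.  -0.9] w 0.397 q [-0.29 -0.35  2.06  0.    1.44  2.02]
the job is handed in; nothing more can be done
None
```

The job is done and handed in at 20.9 s. The jar is on the platform, and the key is home in the switch, turned clockwise to its stop and let go.

**Jar:** I slid it from the left board with the back of one finger of the open gripper, about 50 mm above the jar's base and with 2–3 N of force. That is a little above the 40 mm you gave, because the gripper's knuckles stick out too far to push lower. It leaned about 1.3° for a moment while crossing the 1 mm step down from the board. It now stands about 3–4 mm from the platform's centre, well inside the 20 mm of room around it, with its lid level to about 0.1°.

**Key:** I took the larger black key from the stand and pushed it in until its shoulder seated, at 10 N. Its top reads 88.5 mm above the table, which matches fully home. I turned it clockwise until the torque rose from under 0.1 to 0.86 N m, eased it back 0.1 rad within its play, and let go.

**Last checks:**
- **Switch turn:** the mark on the cylinder shows about 1.0–1.05 rad of turn. With the unknown start between 0 and 0.2, that fits the stop at 1.1. The torque rise is the stronger evidence, because the image angle is only good to a few degrees.
- **Tin and weight:** the network's positions are within its error of the first ones, 6 mm at most for the tin, and neither was touched.
- **Top camera:** it gave no reading of the key at the end because the view found too few key points, so the final key check is from the wrist camera alone.

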